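# Count three lens blocks into a job tray and flag it

## Robot

A 6-joint arm with a two-finger parallel gripper is mounted at the origin on the work surface. World frame = base frame: x ahead of the robot, y to its left, z up, the work surface at z = 0. Lengths are in m, angles in rad, forces in N, time in s.
With the tool pointing down it reaches from about 0.325 to 0.775 m from the base axis. Payload 5.5 kg.
Tool frame: the origin (TCP) lies between the finger pads; the fingertips stand 8 mm ahead of it and the grasp point (between the pads) lies 11 mm behind it (tcp_to_tips is the distance from the TCP to the fingertips, in m); z points along the fingers, y is the line along which they close (so a half turn about z gives the same grasp; the last joint's range is limited). The gripper opens to 88 mm and grips with 3 to 60 N. Pads are 20 mm wide; open, the fingers measure 115 mm over their backs; the gripper's body (75 mm by 178 mm) begins 61 mm behind the grasp point.
Start: joints at [-1.304, 0.091, 1.231, -0, 1.82, -0.057], TCP at [0.191, -0.569, 0.231] pointing down, gripper open.
Joint ranges: [-2.87, 2.87], [-0.86, 2.18], [0.17, 2.46], [-1.51, 4.65], [0.06, 2.69], [-2.65, 2.65]. Speed limits (rad/s): [2.57, 2.57, 3.01, 3.14, 3.14, 3.14].

## Interface

Orientations are given as a unit quaternion [w, x, y, z].
In Python, from bench import * gives the robot as it stands. Calls block until the motion is done:
- move_to(position, orientation): joint-space move of the TCP to a pose.
- move_l(position, speed=0.15, orientation=None): straight line of the TCP; orientation=None keeps the orientation; speed is the mean speed in m/s.
- movej(angles): joint-space move.
- gripper_open() and close(): open the fingers fully, or close them until they stop; the grip force is fixed at half the most.
- hold(seconds).
- inverse_kinematics(position, orientation): joint angles nearest the present ones, or None.
- state(): the state.
- get_image(name): name is "scene" or "side" or "wrist"; returns a dict with "frame" (420x560x3 uint8, blue, green, red), "depth" (420x560 float32, m along the optical axis (not along the pixel's ray), 0 where there is no reading), "camera_matrix" (3x3 intrinsics, pixels), "view" (4x4, takes a point from world to camera coordinates). Camera axes: x right, y up, looking along -z (the intrinsics and any distortion apply to the point x, -y, -z); pixel columns grow to the right and rows downward; lengths in m; the calibration is good to about 2 mm. A picture is of the moment at which its call begins.
A pose or a line that the arm cannot do raises IKError and nothing moves.
- job_done(): hands the job in; it is judged then, once.
The state is a dict: "time": time; "joint_pos": joint angles; "dq": joint speeds; "joint_torque": joint torques, N m; "ee_pos": TCP position; "ee_rot": TCP orientation; "ft_force": force on the tool from outside, world axes, zero at the start; "moment": the same for the moment, N m; "finger_gap": finger opening in m; "finger_force": force on a finger pad.
Only numpy, scipy, OpenCV 4.12 (cv2) and the standard library are available. Lean on these libraries where they do the work, as an engineer would, in place of code of your own. Each camera call takes 0.05 s, during which the arm holds its last target. There are 200 camera calls.

## Task

Count exactly three amber lens blocks, one at a time, out of the stock tray into the grey job tray (the one with the white lug), all lying flat on its floor with the boss up, and leave the fourth one flat in the stock tray. Only when the three are in, flag the job as counted: take the red marker pin out of its stand and put its rod down through the eyelet on the job tray's lug until the collar rests on the lug. Leave the blue blocks, the green pin and the screwdriver where they are.

Things in the scene. Friction and masses are not known exactly. Their poses are not given: they have to be found in the camera images.
- amber0: Amber (orange) lens block: round plastic disc 30 mm across and 13 mm thick with a boss 14 mm across and 5 mm high on top (18 mm in all), about 20 g, loose. Origin: centre of its flat underside, z up. Starts boss up in the stock tray, blocks at least 50 mm apart centre to centre
- amber1: Amber (orange) lens block: round plastic disc 30 mm across and 13 mm thick with a boss 14 mm across and 5 mm high on top (18 mm in all), about 20 g, loose. Origin: centre of its flat underside, z up. Starts boss up in the stock tray, blocks at least 50 mm apart centre to centre
- amber2: Amber (orange) lens block: round plastic disc 30 mm across and 13 mm thick with a boss 14 mm across and 5 mm high on top (18 mm in all), about 20 g, loose. Origin: centre of its flat underside, z up. Starts boss up in the stock tray, blocks at least 50 mm apart centre to centre
- amber3: Amber (orange) lens block: round plastic disc 30 mm across and 13 mm thick with a boss 14 mm across and 5 mm high on top (18 mm in all), about 20 g, loose. Origin: centre of its flat underside, z up. Starts boss up in the stock tray, blocks at least 50 mm apart centre to centre
- blue0: Blue lens block: round plastic disc 30 mm across and 13 mm thick with a boss 14 mm across and 5 mm high on top (18 mm in all), about 20 g, loose. Origin: centre of its flat underside, z up. Starts boss up in the stock tray, blocks at least 50 mm apart centre to centre. Not wanted in this job
- blue1: Blue lens block: round plastic disc 30 mm across and 13 mm thick with a boss 14 mm across and 5 mm high on top (18 mm in all), about 20 g, loose. Origin: centre of its flat underside, z up. Starts boss up in the stock tray, blocks at least 50 mm apart centre to centre. Not wanted in this job
- blue2: Blue lens block: round plastic disc 30 mm across and 13 mm thick with a boss 14 mm across and 5 mm high on top (18 mm in all), about 20 g, loose. Origin: centre of its flat underside, z up. Starts boss up in the stock tray, blocks at least 50 mm apart centre to centre. Not wanted in this job
- stock_tray: Shallow square stock tray, fixed to the table: 190 x 190 mm, black floor 4 mm above the table, aluminium rim 4 mm wide rising 8 mm above the table. Holds four amber and three blue lens blocks. Origin: centre of its underside at table height, x and y along its sides. It may stand left or right
- job_tray: Grey open job tray, fixed to the table: 160 mm along its x, 200 mm along its y, 45 mm high, walls 4 mm thick, inner floor 4 mm above the table (inside 152 x 192 mm). A white lug with the eyelet sticks out from the middle of its +x wall. Origin: centre of its underside at table height. It may stand right or left
- job_tray_eyelet (a point): Centre of the eyelet's mouth on the lug's top face, 45 mm above the table, 96 mm from the job tray's centre along the tray's +x. The lug is 32 x 32 mm and 6 mm thick; the eyelet is a vertical through hole 10 mm wide, with open space below it. z up, x as the tray's
- pin_stand: White block fixed to the table, 110 mm along its x, 45 mm along its y, 48 mm high, with two 10 mm vertical holes 60 mm apart along its x, holding the red and the green pin (either order). Origin: centre of its underside
- red_pin: Red marker pin, about 25 g, standing loose in a hole of the pin stand: a steel rod 6 mm thick and 30 mm long pointing down, above it a collar 22 mm across and 4 mm thick, above that a round grip 16 mm across and 24 mm high (58 mm in all; its top is 76 mm above the table while it is in the stand). Origin: lower tip of the rod, z up along the pin
- red_pin_collar (a point): Centre of the underside of the red pin's collar, where the rod begins: 30 mm above the pin's origin along the pin, 48 mm above the table in the stand
- green_pin: Green marker pin, about 25 g, standing loose in a hole of the pin stand: a steel rod 6 mm thick and 30 mm long pointing down, above it a collar 22 mm across and 4 mm thick, above that a round grip 16 mm across and 24 mm high (58 mm in all; its top is 76 mm above the table while it is in the stand). Origin: lower tip of the rod, z up along the pin. Not wanted in this job
- screwdriver: Loose screwdriver 160 mm long lying across the table beyond the pin stand. Origin: its middle, at table height

How it is judged:
On the way, in this order (a step that is already met when the one before it is completed fails the run):
1. a first amber block lies flat in the job tray (((x of amber0 in the frame of job_tray between -0.076 and 0.076 m and y of amber0 in the frame of job_tray between -0.096 and 0.096 m and z of amber0 in the frame of job_tray between -0.002 and 0.008 m) or (x of amber1 in the frame of job_tray between -0.076 and 0.076 m and y of amber1 in the frame of job_tray between -0.096 and 0.096 m and z of amber1 in the frame of job_tray between -0.002 and 0.008 m) or (x of amber2 in the frame of job_tray between -0.076 and 0.076 m and y of amber2 in the frame of job_tray between -0.096 and 0.096 m and z of amber2 in the frame of job_tray between -0.002 and 0.008 m) or (x of amber3 in the frame of job_tray between -0.076 and 0.076 m and y of amber3 in the frame of job_tray between -0.096 and 0.096 m and z of amber3 in the frame of job_tray between -0.002 and 0.008 m))), for 0.2 s.
2. two amber blocks lie flat in the job tray ((((x of amber0 in the frame of job_tray between -0.076 and 0.076 m and y of amber0 in the frame of job_tray between -0.096 and 0.096 m and z of amber0 in the frame of job_tray between -0.002 and 0.008 m) and (x of amber1 in the frame of job_tray between -0.076 and 0.076 m and y of amber1 in the frame of job_tray between -0.096 and 0.096 m and z of amber1 in the frame of job_tray between -0.002 and 0.008 m)) or ((x of amber0 in the frame of job_tray between -0.076 and 0.076 m and y of amber0 in the frame of job_tray between -0.096 and 0.096 m and z of amber0 in the frame of job_tray between -0.002 and 0.008 m) and (x of amber2 in the frame of job_tray between -0.076 and 0.076 m and y of amber2 in the frame of job_tray between -0.096 and 0.096 m and z of amber2 in the frame of job_tray between -0.002 and 0.008 m)) or ((x of amber0 in the frame of job_tray between -0.076 and 0.076 m and y of amber0 in the frame of job_tray between -0.096 and 0.096 m and z of amber0 in the frame of job_tray between -0.002 and 0.008 m) and (x of amber3 in the frame of job_tray between -0.076 and 0.076 m and y of amber3 in the frame of job_tray between -0.096 and 0.096 m and z of amber3 in the frame of job_tray between -0.002 and 0.008 m)) or ((x of amber1 in the frame of job_tray between -0.076 and 0.076 m and y of amber1 in the frame of job_tray between -0.096 and 0.096 m and z of amber1 in the frame of job_tray between -0.002 and 0.008 m) and (x of amber2 in the frame of job_tray between -0.076 and 0.076 m and y of amber2 in the frame of job_tray between -0.096 and 0.096 m and z of amber2 in the frame of job_tray between -0.002 and 0.008 m)) or ((x of amber1 in the frame of job_tray between -0.076 and 0.076 m and y of amber1 in the frame of job_tray between -0.096 and 0.096 m and z of amber1 in the frame of job_tray between -0.002 and 0.008 m) and (x of amber3 in the frame of job_tray between -0.076 and 0.076 m and y of amber3 in the frame of job_tray between -0.096 and 0.096 m and z of amber3 in the frame of job_tray between -0.002 and 0.008 m)) or ((x of amber2 in the frame of job_tray between -0.076 and 0.076 m and y of amber2 in the frame of job_tray between -0.096 and 0.096 m and z of amber2 in the frame of job_tray between -0.002 and 0.008 m) and (x of amber3 in the frame of job_tray between -0.076 and 0.076 m and y of amber3 in the frame of job_tray between -0.096 and 0.096 m and z of amber3 in the frame of job_tray between -0.002 and 0.008 m)))), for 0.2 s.
3. exactly three amber blocks lie flat in the job tray and one in the stock tray, with the red pin not yet in the eyelet ((((x of amber0 in the frame of job_tray between -0.076 and 0.076 m and y of amber0 in the frame of job_tray between -0.096 and 0.096 m and z of amber0 in the frame of job_tray between -0.002 and 0.008 m) and (x of amber1 in the frame of job_tray between -0.076 and 0.076 m and y of amber1 in the frame of job_tray between -0.096 and 0.096 m and z of amber1 in the frame of job_tray between -0.002 and 0.008 m) and (x of amber2 in the frame of job_tray between -0.076 and 0.076 m and y of amber2 in the frame of job_tray between -0.096 and 0.096 m and z of amber2 in the frame of job_tray between -0.002 and 0.008 m) and (x of amber3 in the frame of stock_tray between -0.091 and 0.091 m and y of amber3 in the frame of stock_tray between -0.091 and 0.091 m and z of amber3 in the frame of stock_tray between -0.002 and 0.008 m)) or ((x of amber0 in the frame of job_tray between -0.076 and 0.076 m and y of amber0 in the frame of job_tray between -0.096 and 0.096 m and z of amber0 in the frame of job_tray between -0.002 and 0.008 m) and (x of amber1 in the frame of job_tray between -0.076 and 0.076 m and y of amber1 in the frame of job_tray between -0.096 and 0.096 m and z of amber1 in the frame of job_tray between -0.002 and 0.008 m) and (x of amber2 in the frame of stock_tray between -0.091 and 0.091 m and y of amber2 in the frame of stock_tray between -0.091 and 0.091 m and z of amber2 in the frame of stock_tray between -0.002 and 0.008 m) and (x of amber3 in the frame of job_tray between -0.076 and 0.076 m and y of amber3 in the frame of job_tray between -0.096 and 0.096 m and z of amber3 in the frame of job_tray between -0.002 and 0.008 m)) or ((x of amber0 in the frame of job_tray between -0.076 and 0.076 m and y of amber0 in the frame of job_tray between -0.096 and 0.096 m and z of amber0 in the frame of job_tray between -0.002 and 0.008 m) and (x of amber1 in the frame of stock_tray between -0.091 and 0.091 m and y of amber1 in the frame of stock_tray between -0.091 and 0.091 m and z of amber1 in the frame of stock_tray between -0.002 and 0.008 m) and (x of amber2 in the frame of job_tray between -0.076 and 0.076 m and y of amber2 in the frame of job_tray between -0.096 and 0.096 m and z of amber2 in the frame of job_tray between -0.002 and 0.008 m) and (x of amber3 in the frame of job_tray between -0.076 and 0.076 m and y of amber3 in the frame of job_tray between -0.096 and 0.096 m and z of amber3 in the frame of job_tray between -0.002 and 0.008 m)) or ((x of amber0 in the frame of stock_tray between -0.091 and 0.091 m and y of amber0 in the frame of stock_tray between -0.091 and 0.091 m and z of amber0 in the frame of stock_tray between -0.002 and 0.008 m) and (x of amber1 in the frame of job_tray between -0.076 and 0.076 m and y of amber1 in the frame of job_tray between -0.096 and 0.096 m and z of amber1 in the frame of job_tray between -0.002 and 0.008 m) and (x of amber2 in the frame of job_tray between -0.076 and 0.076 m and y of amber2 in the frame of job_tray between -0.096 and 0.096 m and z of amber2 in the frame of job_tray between -0.002 and 0.008 m) and (x of amber3 in the frame of job_tray between -0.076 and 0.076 m and y of amber3 in the frame of job_tray between -0.096 and 0.096 m and z of amber3 in the frame of job_tray between -0.002 and 0.008 m))) and not (horizontal distance between red_pin_collar and job_tray_eyelet below 0.0045 m and z of red_pin_collar in the frame of job_tray_eyelet between -0.003 and 0.003 m and angle between red_pin's own z axis and vertical below 0.15 rad)), for 0.2 s.
4. the red pin's rod is through the eyelet, its collar on the lug (horizontal distance between red_pin_collar and job_tray_eyelet below 0.0045 m and z of red_pin_collar in the frame of job_tray_eyelet between -0.003 and 0.003 m and angle between red_pin's own z axis and vertical below 0.15 rad), for 0.2 s.
At the end, for the whole second after the job is handed in: Three ambers in the job tray and one in the stock tray, each boss up with its underside within 4 mm of the floor; red pin in the eyelet: collar within 4.5 mm of its axis and 3 mm of the lug's top, upright to 0.15 rad; all at rest (under 20 mm/s) (all of step 4 and (((x of amber0 in the frame of job_tray between -0.076 and 0.076 m and y of amber0 in the frame of job_tray between -0.096 and 0.096 m and z of amber0 in the frame of job_tray between -0.002 and 0.008 m) and (x of amber1 in the frame of job_tray between -0.076 and 0.076 m and y of amber1 in the frame of job_tray between -0.096 and 0.096 m and z of amber1 in the frame of job_tray between -0.002 and 0.008 m) and (x of amber2 in the frame of job_tray between -0.076 and 0.076 m and y of amber2 in the frame of job_tray between -0.096 and 0.096 m and z of amber2 in the frame of job_tray between -0.002 and 0.008 m) and (x of amber3 in the frame of stock_tray between -0.091 and 0.091 m and y of amber3 in the frame of stock_tray between -0.091 and 0.091 m and z of amber3 in the frame of stock_tray between -0.002 and 0.008 m)) or ((x of amber0 in the frame of job_tray between -0.076 and 0.076 m and y of amber0 in the frame of job_tray between -0.096 and 0.096 m and z of amber0 in the frame of job_tray between -0.002 and 0.008 m) and (x of amber1 in the frame of job_tray between -0.076 and 0.076 m and y of amber1 in the frame of job_tray between -0.096 and 0.096 m and z of amber1 in the frame of job_tray between -0.002 and 0.008 m) and (x of amber2 in the frame of stock_tray between -0.091 and 0.091 m and y of amber2 in the frame of stock_tray between -0.091 and 0.091 m and z of amber2 in the frame of stock_tray between -0.002 and 0.008 m) and (x of amber3 in the frame of job_tray between -0.076 and 0.076 m and y of amber3 in the frame of job_tray between -0.096 and 0.096 m and z of amber3 in the frame of job_tray between -0.002 and 0.008 m)) or ((x of amber0 in the frame of job_tray between -0.076 and 0.076 m and y of amber0 in the frame of job_tray between -0.096 and 0.096 m and z of amber0 in the frame of job_tray between -0.002 and 0.008 m) and (x of amber1 in the frame of stock_tray between -0.091 and 0.091 m and y of amber1 in the frame of stock_tray between -0.091 and 0.091 m and z of amber1 in the frame of stock_tray between -0.002 and 0.008 m) and (x of amber2 in the frame of job_tray between -0.076 and 0.076 m and y of amber2 in the frame of job_tray between -0.096 and 0.096 m and z of amber2 in the frame of job_tray between -0.002 and 0.008 m) and (x of amber3 in the frame of job_tray between -0.076 and 0.076 m and y of amber3 in the frame of job_tray between -0.096 and 0.096 m and z of amber3 in the frame of job_tray between -0.002 and 0.008 m)) or ((x of amber0 in the frame of stock_tray between -0.091 and 0.091 m and y of amber0 in the frame of stock_tray between -0.091 and 0.091 m and z of amber0 in the frame of stock_tray between -0.002 and 0.008 m) and (x of amber1 in the frame of job_tray between -0.076 and 0.076 m and y of amber1 in the frame of job_tray between -0.096 and 0.096 m and z of amber1 in the frame of job_tray between -0.002 and 0.008 m) and (x of amber2 in the frame of job_tray between -0.076 and 0.076 m and y of amber2 in the frame of job_tray between -0.096 and 0.096 m and z of amber2 in the frame of job_tray between -0.002 and 0.008 m) and (x of amber3 in the frame of job_tray between -0.076 and 0.076 m and y of amber3 in the frame of job_tray between -0.096 and 0.096 m and z of amber3 in the frame of job_tray between -0.002 and 0.008 m))) and linear speed of each of amber0, amber1, amber2, amber3, red_pin below 0.02 m/s); the robot touches nothing.
It fails at once if a blue block is displaced by more than 30 mm (distance of any of blue0, blue1, blue2 from where it was at the start of the episode above 0.03 m).
It fails at once if the green pin is displaced by more than 30 mm (distance of green_pin from where it was at the start of the episode above 0.03 m).
It fails at once if the screwdriver is displaced by more than 30 mm (distance of screwdriver from where it was at the start of the episode above 0.03 m).
It also fails if it takes over 72 s, if anything falls off the work surface, if the arm or the gripper's body presses on something with over 40 N, if the wrist force passes 120 N, or if a joint passes its speed limit or range.

## Working session

There is one attempt and no reset: what is moved stays moved. The work goes in short steps, each a Python script; the robot and the scene stay as the last script left them, time stands still between calls to the robot, and variables do not carry over. Pictures are saved under pics/ and viewed, at most 10 in all, crops included, and the job is handed in when it is done.

```bash
mkdir -p pics; ls
python3 - <<'E'
from bench import *
import cv2,numpy as np
np.set_printoptions(precision=4,suppress=True)
for n in ["scene","side"]:
    g=get_image(n); cv2.imwrite(f"pics/{n}0.png",g["frame"]); np.savez(f"pics/{n}0.npz",**g)
    print(n,g["camera_matrix"],g["view"],g.keys())
s=state();print(s["ee_rot"],s["ee_pos"],s["time"],s["finger_gap"])
E
```

```text
pics
scene [[518.169    0.     271.0846]
 [  0.     518.169  214.7024]
 [  0.       0.       1.    ]] [[-0.3971  0.9178 -0.0028  0.2403]
 [-0.7868 -0.3389  0.5158  0.4158]
 [ 0.4724  0.207   0.8567 -1.63  ]
 [ 0.      0.      0.      1.    ]] dict_keys(['frame', 'depth', 'camera_matrix', 'view'])
side [[491.6534   0.     276.28  ]
 [  0.     491.6534 203.9294]
 [  0.       0.       1.    ]] [[-0.9224 -0.3857 -0.0198  0.545 ]
 [ 0.2011 -0.5232  0.8281 -0.1695]
 [-0.3298  0.7599  0.5602 -0.8246]
 [ 0.      0.      0.      1.    ]] dict_keys(['frame', 'depth', 'camera_matrix', 'view'])
[-0.0008  0.9869  0.1612 -0.0001] [ 0.1908 -0.5686  0.2296] 0.1 0.08749042019231068
```

View pics/scene0.png

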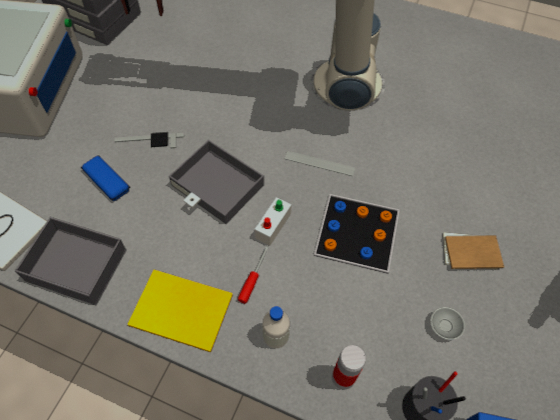

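View pics/side0.png

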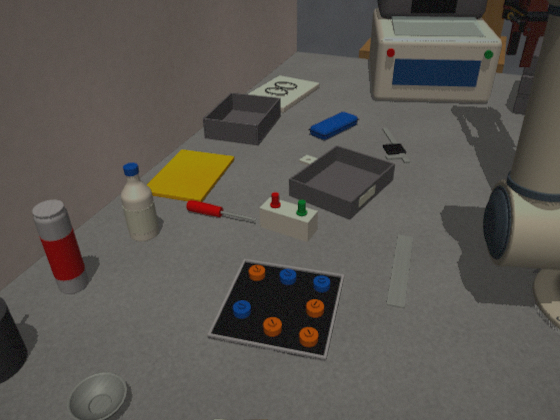

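The pictures show the stock tray at scene px (357,232). The ambers are at (362,212), (386,216), (380,236) and (331,245). The job tray is at (217,182) with its lug at (192,201), and the red pin is at (267,224).

```bash
cat > h.py <<'E'
import cv2,numpy as np
np.set_printoptions(precision=4,suppress=True)
def ray(g,uv,z):
    """pixels (N,2) -> world points on plane(s) z"""
    K,V=g["camera_matrix"],g["view"]; uv=np.atleast_2d(uv).astype(float)
    d=np.c_[(uv[:,0]-K[0,2])/K[0,0],-(uv[:,1]-K[1,2])/K[1,1],-np.ones(len(uv))]@V[:3,:3]
    c=-V[:3,:3].T@V[:3,3]
    return c+d*((z-c[2])/d[:,2])[:,None]
def proj(g,P):
    c=np.atleast_2d(P)@g["view"][:3,:3].T+g["view"][:3,3]; K=g["camera_matrix"]
    return np.c_[K[0,2]-K[0,0]*c[:,0]/c[:,2],K[1,2]+K[1,1]*c[:,1]/c[:,2]]
def cloud(g):
    K,V=g["camera_matrix"],g["view"];D=g["depth"];v,u=np.indices(D.shape)
    c=np.stack([(u-K[0,2])/K[0,0]*D,-(v-K[1,2])/K[1,1]*D,-D],-1)
    return (c-V[:3,3])@V[:3,:3]
def mask(g,col):
    h,s,v=[a.astype(int) for a in cv2.split(cv2.cvtColor(g["frame"],cv2.COLOR_BGR2HSV))]
    m={"amber":(h>7)&(h<22)&(s>170)&(v>110),"blue":(h>98)&(h<122)&(s>150)&(v>70),
       "red":((h<5)|(h>174))&(s>170)&(v>70),"green":(h>50)&(h<85)&(s>140)&(v>50),
       "white":(s<40)&(v>165)}[col]
    return m.astype(np.uint8)
def blobs(g,col,amin=20):
    n,l,st,c=cv2.connectedComponentsWithStats(mask(g,col))
    return [(c[i],st[i],l==i) for i in range(1,n) if st[i,4]>=amin]
E
python3 - <<'E'
from h import *
for n in["scene","side"]:
    g=dict(np.load(f"pics/{n}0.npz")); P=cloud(g); print(n,"table z",np.median(P[200:240,400:420,2]) if n=="scene" else "")
    for col in["amber","blue","red","green","white"]:
        for c,st,m in blobs(g,col,25):
            p=P[m&(g["depth"]>0)]
            if len(p)<10 or st[4]>600: continue
            zt=np.percentile(p[:,2],90); t=p[p[:,2]>zt-.004]
            if np.hypot(*np.median(p[:,:2],0))>.9: continue
            print(col,c.round(1),st[4],"med",np.median(p,0),"top",t.mean(0),"ray",ray(g,c,{"amber":.016,"blue":.016,"red":.064,"green":.064,"white":.045}[col])[0,:2])
E
```

```text
scene table z 0.0002595071990279643
amber [362.5 210.5] 93 med [0.4436 0.1925 0.0178] top [0.4453 0.1923 0.0223] ray [0.4419 0.1922]
amber [385.8 215.3] 88 med [0.4343 0.2537 0.0176] top [0.4328 0.2553 0.0216] ray [0.4318 0.2532]
amber [379.6 233.9] 99 med [0.493  0.2549 0.0172] top [0.4921 0.2551 0.0208] ray [0.4919 0.2548]
amber [330.2 243.7] 103 med [0.5704 0.1481 0.0173] top [0.5695 0.149  0.0198] ray [0.5689 0.148 ]
blue [52.9 58.9] 64 med [ 0.3804 -0.7791  0.1411] top [ 0.3861 -0.7757  0.1421] ray [ 0.2902 -0.9004]
blue [340.  205.6] 97 med [0.4527 0.133  0.0176] top [0.4511 0.1331 0.0207] ray [0.4511 0.1328]
blue [333.6 224.8] 104 med [0.514  0.1375 0.0172] top [0.5142 0.1371 0.0209] ray [0.513  0.1372]
blue [366.2 252. ] 113 med [0.556  0.2396 0.0169] top [0.5546 0.239  0.0204] ray [0.555  0.2394]
blue [275.9 313. ] 138 med [0.8427 0.114  0.1593] top [0.8405 0.1136 0.1603] ray [0.7932 0.0938]
red [266.9 223.2] 61 med [ 0.604  -0.012   0.0665] top [ 0.6011 -0.013   0.0764] ray [ 0.6025 -0.0122]
red [247.7 287.3] 299 med [0.7633 0.0074 0.0228] top [0.7601 0.0067 0.0253] ray [0.
[... 1449 characters left out ...]
21.3 282.8] 221 med [0.4472 0.1388 0.0172] top [0.4482 0.1346 0.0213] ray [0.4479 0.137 ]
blue [241.4 308.3] 252 med [0.5503 0.2451 0.0177] top [0.5521 0.2415 0.0209] ray [0.5513 0.2431]
red [390.1  52.4] 46 med [ 0.5254 -0.7268  0.1622] top [ 0.526  -0.7267  0.1681] ray [ 0.581  -1.0446]
red [274.7 200.5] 106 med [ 0.5959 -0.0076  0.0624] top [ 0.5968 -0.0102  0.076 ] ray [ 0.5957 -0.007 ]
red [203.7 208.1] 356 med [0.7527 0.0142 0.0206] top [0.755  0.0099 0.0249] ray [0.7166 0.0684]
green [488.3  54.3] 47 med [ 0.2552 -0.8011  0.1612] top [ 0.2551 -0.8008  0.1683] ray [ 0.2532 -1.1344]
green [301.2 207.8] 118 med [ 0.5367 -0.001   0.0641] top [ 0.5374 -0.0045  0.0761] ray [ 0.537  -0.0018]
```

```bash
cat >> h.py <<'E'
AMB=np.array([[.442,.1935],[.431,.2548],[.491,.2563],[.567,.150]]); BLU=np.array([[.4495,.134],[.512,.1385],[.553,.2405]])
E
python3 - <<'E'
from h import *
for n in["scene","side"]:
    g=dict(np.load(f"pics/{n}0.npz")); P=cloud(g).reshape(-1,3)
    w=mask(g,"white").ravel()>0
    near=(np.hypot(P[:,0]-.54,P[:,1]+.29)<.16)&(np.abs(P[:,2]-.045)<.004)
    q=P[near&~w]; 
    # keep the main cluster; drop points near the lug
    q=q[np.hypot(q[:,0]-.604,q[:,1]+.227)>.026]
    (c,s,a)=cv2.minAreaRect((q[:,:2]*1000).astype(np.float32)); print(n,len(q),np.array(c),s,a)
    l=P[near&w]; print(" lug",len(l),l.mean(0) if len(l) else "")
def clr(a,i,left):
    d=np.array([np.cos(a),np.sin(a)]);nn=np.array([-d[1],d[0]])
    o=np.array([AMB[j] for j in left if j!=i]+list(BLU))-AMB[i]
    al,pe=np.abs(o@d),np.abs(o@nn)
    dx=np.maximum(np.maximum(15-al*1000,al*1000-58),0);dy=np.maximum(pe*1000-10,0)
    return (np.hypot(dx,dy)-15).min()
for left in([0,1,2,3],[0,1,2],[0,2,3],[1,2],[0,1],[0,2],[1,2,3]):
    for i in left:
        A=np.deg2rad(np.arange(0,180,5));c=[clr(a,i,left) for a in A];k=np.argsort(c)[::-1][:3]
        print(left,i,[(5*int(j),round(float(c[j]),1)) for j in k])
E
```

```text
scene 254 [ 507.6911 -212.792 ] (180.7698211669922, 162.47848510742188) 75.00447082519531
 lug 94 [ 0.6038 -0.2278  0.045 ]
side 349 [ 507.1363 -212.8118] (183.61859130859375, 163.36611938476562) 75.0246810913086
 lug 0 
[0, 1, 2, 3] 0 [(5, 33.3), (0, 31.6), (10, 28.4)]
[0, 1, 2, 3] 1 [(50, 20.0), (55, 19.2), (45, 16.4)]
[0, 1, 2, 3] 2 [(100, 33.3), (105, 30.8), (95, 29.3)]
[0, 1, 2, 3] 3 [(130, 24.5), (125, 23.9), (70, 22.7)]
[0, 1, 2] 0 [(5, 33.3), (0, 31.6), (10, 28.4)]
[0, 1, 2] 1 [(50, 20.0), (55, 19.2), (45, 16.4)]
[0, 1, 2] 2 [(100, 33.3), (105, 30.8), (95, 29.3)]
[0, 2, 3] 0 [(5, 33.3), (0, 31.6), (10, 28.4)]
[0, 2, 3] 2 [(100, 33.3), (105, 30.8), (95, 29.3)]
[0, 2, 3] 3 [(130, 24.5), (125, 23.9), (70, 22.7)]
[1, 2] 1 [(90, 36.8), (95, 36.2), (85, 35.3)]
[1, 2] 2 [(90, 36.8), (95, 35.4), (85, 35.3)]
[0, 1] 0 [(5, 36.4), (10, 36.3), (15, 34.9)]
[0, 1] 1 [(10, 39.3), (15, 38.0), (5, 37.9)]
[0, 2] 0 [(5, 33.3), (0, 31.6), (10, 28.4)]
[0, 2] 2 [(100, 33.3), (105, 30.8), (95, 29.3)]
[1, 2, 3] 1 [(90, 36.8), (95, 36.2), (85, 35.3)]
[1, 2, 3] 2 [(90, 36.8), (95, 35.4), (85, 35.3)]
[1, 2, 3] 3 [(130, 24.5), (125, 23.9), (70, 22.7)]
```

Tray yaw is -15° with its centre at about (0.511,-0.203). The earlier radius had clipped the far side. Picking the first block now.

```bash
cat > r.py <<'E'
from bench import *
from h import *
from scipy.spatial.transform import Rotation as R
C=np.array([.511,-.2027]);YAW=-15;TX=np.array([np.cos(np.deg2rad(YAW)),np.sin(np.deg2rad(YAW))]);TY=np.array([-TX[1],TX[0]])
def quat(deg):
    """tool down, closing along angle deg; picks the half turn with the smallest joint 6 effort at use"""
    c,s=np.cos(np.deg2rad(deg)),np.sin(np.deg2rad(deg))
    q=R.from_matrix(np.array([[-s,c,0],[c,s,0],[0,0,-1]]).T).as_quat(); return [q[3],q[0],q[1],q[2]]
def go(xy,z,deg):
    j0=np.array(state()["joint_pos"]);best=None
    for d in(deg,deg+180):
        j=inverse_kinematics([*xy,z],quat(d))
        if j is not None and abs(j[5])<2.5 and (best is None or abs(j-j0).max()<abs(best-j0).max()): best=np.array(j)
    assert best is not None
    movej(best.tolist())
def rep(t):
    s=state();print(t,"t",round(s["time"],2),"pos",np.array(s["ee_pos"]),"gap",round(s["finger_gap"],4),"f",np.array(s["ft_force"]).round(1))
def line(xy,z,v=.15): move_l([*xy,z],speed=v)
def carry(p,deg,slot):
    go(p,.14,deg); line(p,.05,.25); line(p,.019,.08); close(); rep("grip"); line(p,.14,.2)
    if state()["finger_gap"]<.02: raise SystemExit("missed")
    t=C+slot*TY
    go(t,.14,YAW); line(t,.05,.2); line(t,.0195,.06); rep("down"); gripper_open(); line(t,.14,.25); rep("placed")
E
python3 - <<'E'
from r import *
go(AMB[0],.2,5); g=get_image("wrist"); cv2.imwrite("pics/w1.png",g["frame"])
for c,st,m in blobs(g,"amber",150): print(c,st[4],ray(g,c,.016)[0])
for c,st,m in blobs(g,"blue",150): print(c,st[4],ray(g,c,.016)[0])
rep("hover"); carry(AMB[0],5,-.06)
E
```

```text
[275.457  135.2641] 674 [0.4311 0.2543 0.016 ]
[334.2115 138.4547] 695 [0.4918 0.2563 0.016 ]
[280.6688 193.8232] 628 [0.4417 0.1936 0.016 ]
[390.3449 239.7669] 519 [0.5686 0.1518 0.016 ]
[390.4046 158.9093] 739 [0.5531 0.2406 0.016 ]
[283.6036 245.5788] 603 [0.45   0.1346 0.016 ]
[338.0694 245.9587] 605 [0.5112 0.1394 0.016 ]
hover t 2.98 pos [0.4423 0.193  0.2   ] gap 0.0881 f [-0.6  0.4 -0.2]
grip t 5.32 pos [0.442  0.1935 0.019 ] gap 0.0289 f [-0.   0.   0.4]
down t 9.01 pos [ 0.4953 -0.2606  0.0193] gap 0.0288 f [-0.3 -0.6 -1. ]
placed t 10.66 pos [ 0.4952 -0.2605  0.1388] gap 0.0881 f [ 0.1 -0.2 -0.1]
```

View pics/w1.png

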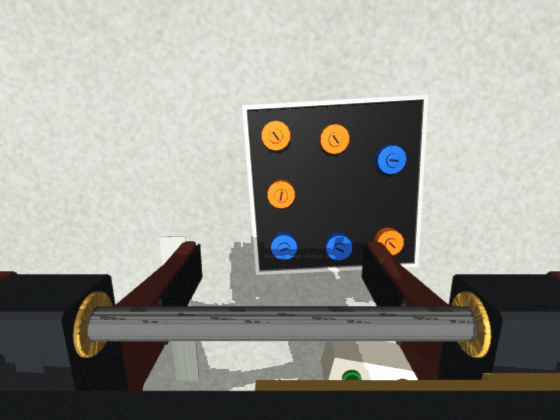

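The wrist view agrees with the estimates to about 1 mm: ambers at (275,135), (334,138), (281,194) and (390,240). The first grip and placing look good, so I'll move the other two, then look at the tray, the pin and the eyelet.

Run:
```python
from r import *
carry(AMB[1],90,0.0)
g=get_image("scene");P=cloud(g)
for c,st,m in blobs(g,"amber",25):
    p=P[m&(g["depth"]>0)]; print(c.round(),np.median(p,0))
carry(AMB[2],10,.06)
go(C,.30,YAW)
g=get_image("wrist"); cv2.imwrite("pics/w2.png",g["frame"]); np.savez("pics/w2.npz",**g)
g2=get_image("scene"); P=cloud(g2)
for c,st,m in blobs(g2,"amber",25):
    p=P[m&(g2["depth"]>0)]; print(c.round(),np.median(p,0))
for c,st,m in blobs(g,"amber",50): print("w",c.round(),st[4],ray(g,c,.016)[0])
for c,st,m in blobs(g,"red",50): print("wred",c.round(),st[4],ray(g,c,.076)[0])
for c,st,m in blobs(g,"white",50): print("wwhite",c.round(),st,ray(g,c,.045)[0])
```

```text
grip t 14.53 pos [0.431  0.2548 0.019 ] gap 0.0289 f [ 0.3  0.9 -0.1]
down t 18.25 pos [ 0.5108 -0.2027  0.0193] gap 0.029 f [0.2 0.6 0. ]
placed t 19.9 pos [ 0.5106 -0.2026  0.1387] gap 0.0875 f [ 0.6  0.  -0.7]
[200. 171.] [ 0.5016 -0.2602  0.0181]
[217. 182.] [ 0.514  -0.2005  0.0178]
[380. 234.] [0.4936 0.255  0.0173]
[330. 244.] [0.5704 0.1485 0.0175]
grip t 23.62 pos [0.491  0.2563 0.019 ] gap 0.0286 f [-0.1 -0.5  0.1]
down t 27.13 pos [ 0.5264 -0.1447  0.0193] gap 0.0288 f [ 0.  -0.1 -0. ]
placed t 28.78 pos [ 0.5262 -0.1446  0.1387] gap 0.0875 f [ 0.   0.1 -0.4]
[200. 171.] [ 0.4984 -0.2592  0.0176]
[217. 182.] [ 0.5146 -0.2014  0.0177]
[233. 193.] [ 0.5296 -0.1447  0.0172]
[330. 244.] [0.5702 0.1482 0.0167]
w [479.  40.] 110 [ 0.7894 -0.0972  0.016 ]
w [494. 114.] 92 [ 0.7983 -0.19    0.016 ]
w [283. 136.] 385 [ 0.5268 -0.1451  0.016 ]
w [283. 180.] 356 [ 0.5114 -0.2021  0.016 ]
w [282. 222.] 344 [ 0.4958 -0.2602  0.016 ]
w [477. 303.] 57 [ 0.7483 -0.4606  0.016 ]
w [483. 314.] 60 [ 0.7549 -0.4823  0.016 ]
w [ 79. 350.] 66 [ 0.1274 -0.3827  0.016 ]
w [478. 349.] 107 [ 0.7404 -0.5434  0.016 ]
wred [315.   4.] 170 [ 0.5937 -0.0245  0.076 ]
wwhite [271. 112.] [    0     0   560   303 93555] [ 0.5209 -0.1142  0.045 ]
wwhite [ 52. 268.] [ 14 257  94  17 822] [ 0.1723 -0.2333  0.045 ]
wwhite [295. 286.] [ 260  257   74   49 1904] [ 0.4906 -0.3466  0.045 ]
wwhite [123. 285.] [110 273  35  30 494] [ 0.2585 -0.2833  0.045 ]
wwhite [209. 298.] [189 288  46  18 560] [ 0.3683 -0.3339  0.045 ]
wwhite [255. 364.] [ 144  341  230   49 9093] [ 0.4004 -0.4559  0.045 ]
wwhite [412. 376.] [408 370   9  10  55] [ 0.6244 -0.5377  0.045 ]
```

View pics/w2.png

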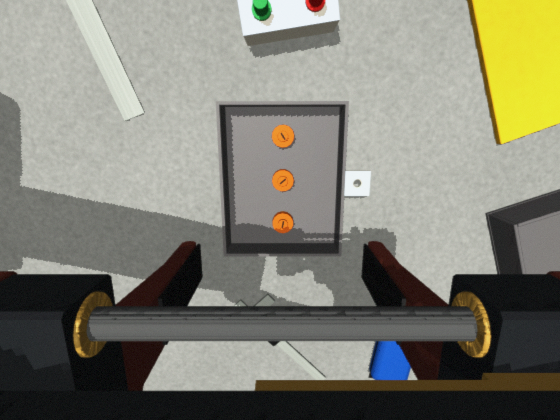

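The three ambers lie in the tray at px (283,136), (283,180) and (283,222), and the lug hole is at (357,183). Next I'll measure the red pin and the eyelet close up in the same wrist orientation.

Run:
```python
from r import *
def obs(n,xy,z):
    go(xy,z,75); hold(.3); g=get_image("wrist"); np.savez(f"pics/{n}.npz",**g); rep(n)
    return g
g=obs("eye",(.604,-.2275),.17); e=g["frame"]
g2=obs("pin",(.600,-.011),.20); p=g2["frame"]
cv2.imwrite("pics/ep.png",np.vstack([e[60:330],p[60:330]]))
for c,st,m in blobs(g2,"red",60): print("red",c.round(1),st,ray(g2,c,.07)[0])
print("lug px pred",proj(g,[.604,-.2275,.045]),"pin",proj(g2,[.600,-.011,.076]))
```

```text
eye t 31.32 pos [ 0.604  -0.2276  0.1704] gap 0.0879 f [ 0.5 -0.7 -0.9]
pin t 32.55 pos [ 0.6    -0.012   0.1997] gap 0.0877 f [ 0.1  0.8 -1. ]
red [280.1 202.2] [270 191  21  25 407] [ 0.5963 -0.0122  0.07  ]
red [325.4 295.7] [314 282  25  25 426] [0.6993 0.0062 0.07  ]
red [337.2 343.5] [329 341  18   7  99] [0.7558 0.0055 0.07  ]
lug px pred [[281.248  207.0113]] pin [[282.5127 207.3431]]
```

View pics/ep.png

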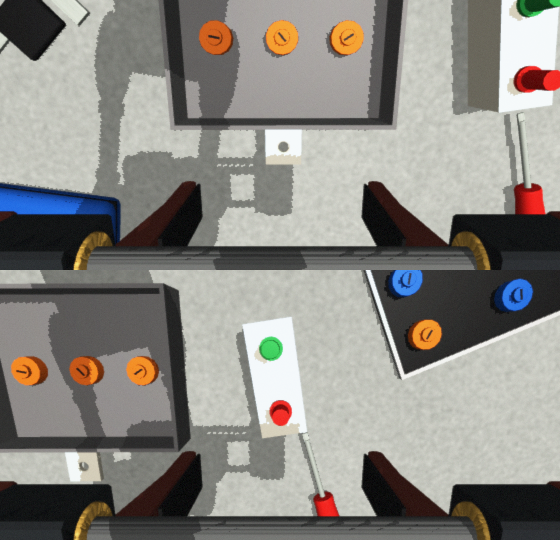

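The top half shows the eyelet at px (283,207). The bottom half shows the red pin top at (280,200), with the screwdriver tip beside the stand but low.

Run:
```python
from h import *
g=dict(np.load("pics/eye.npz")); gray=cv2.cvtColor(g["frame"],cv2.COLOR_BGR2GRAY)
print(gray[199:216:1,275:292])
w=(gray[185:216,262:305]>190).astype(np.uint8)
cs,h=cv2.findContours(w,cv2.RETR_CCOMP,cv2.CHAIN_APPROX_NONE)
for c,hh in zip(cs,h[0]):
    if len(c)>6: m,ax,_=cv2.fitEllipse(c); print("parent",hh[3],np.array(m)+[262,185],ax,ray(g,np.array(m)+[262,185],.045)[0])
big=max(cs,key=cv2.contourArea); r=cv2.minAreaRect(big); print("lug rect",r, ray(g,np.array(r[0])+[262,185],.045)[0])
s=32-0  
G=dict(np.load("pics/pin.npz")); P=cloud(G)
b=min(blobs(G,"red",60),key=lambda b:np.hypot(*(b[0]-[280,202]))); p=P[b[2]]
print("z pct",np.percentile(p[:,2],[5,50,80,95])); 
top=b[2]&(P[...,2]>.072); v,u=np.nonzero(top); c=np.array([(u.min()+u.max())/2,(v.min()+v.max())/2]); print("top px",len(u),u.mean(),v.mean(),c,ray(G,[u.mean(),v.mean()],.076)[0],ray(G,c,.076)[0],p[p[:,2]>.072].mean(0))
gr=[b for b in blobs(G,"green",60)][0]; top=gr[2]&(P[...,2]>.072); v,u=np.nonzero(top); print("green top",ray(G,[u.mean(),v.mean()],.076)[0])
```

```text
[[249 249 249 249 249 249 249 249 248 249 249 249 249 249 249 249 249]
 [249 249 249 249 249 248 247 247 244 246 247 249 248 249 249 249 249]
 [249 248 249 249 247 241 228 212 205 208 230 243 248 248 248 248 249]
 [249 249 249 247 237 201 154 141 137 138 164 201 236 247 248 249 249]
 [249 249 248 238 199 149 132 133 128 125 126 140 192 237 247 249 248]
 [249 248 243 221 155 139 132 134 126 125 122 124 143 218 240 248 249]
 [249 248 240 186 137 133 127 129 127 125 127 123 140 212 236 247 249]
 [249 248 240 166 132 130 126 128 128 128 127 126 140 205 232 248 249]
 [249 248 242 168 130 125 128 129 130 127 129 127 134 177 230 247 249]
 [249 248 242 176 131 128 124 124 124 129 128 127 130 169 233 248 248]
 [249 249 245 222 158 133 127 122 126 129 129 128 145 216 241 248 249]
 [249 249 248 244 205 159 139 125 123 127 125 140 198 237 246 248 249]
 [249 249 249 248 243 222 171 142 134 144 159 202 238 246 248 249 249]
 [249 249 249 248 248 246 237 232 219 230 241 243 246 248 249 249 249]
 [247 249 249 249 249 249 246 245 244 246 248 249 249 248 247 247 249]
 [227 245 248 247 247 246 227 219 226 246 247 247 247 245 227 226 247]
 [213 225 243 227 220 217 213 212 219 243 226 221 222 218 214 219 244]]
parent -1 [284.5954 202.0529] (29.859777450561523, 46.818756103515625) [ 0.6003 -0.2234  0.045 ]
parent 0 [282.8774 206.52  ] (11.081347465515137, 11.583746910095215) [ 0.6039 -0.226   0.045 ]
lug rect ((22.5, 17.0), (26.0, 39.0), 90.0) [ 0.6003 -0.2235  0.045 ]
z pct [0.0526 0.0761 0.0773 0.0781]
top px 236 280.14830508474574 206.17796610169492 [280.  203.5] [ 0.5984 -0.0128  0.076 ] [ 0.596  -0.0122  0.076 ] [ 0.598  -0.0126  0.0781]
green top [ 0.5396 -0.006   0.076 ]
```

Run:
```python
from r import *
pin=np.array([.598,-.0122]); eye=np.array([.6039,-.2260])
go(pin,.14,45); line(pin,.062,.1); close(); rep("centre"); gripper_open(); line(pin,.10,.2)
go(pin,.10,120); line(pin,.062,.1); close(); rep("grip"); line(pin,.14,.1); rep("lift")
go(eye,.14,120); line(eye,.102,.1); hold(.2); rep("above")
f0=np.array(state()["ft_force"])
for n in("scene","side"):
    g=get_image(n); cv2.imwrite(f"pics/held_{n}.png",g["frame"]); np.savez(f"pics/held_{n}.npz",**g)
for z in np.arange(.098,.0585,-.003):
    line(eye,z,.05); f=np.array(state()["ft_force"])-f0
    if np.linalg.norm(f)>5: print("contact",z,f);break
rep("end")
```

```text
centre t 35.16 pos [ 0.598  -0.0122  0.062 ] gap 0.0151 f [-0.1 -0.6 -0.4]
grip t 39.52 pos [ 0.598  -0.0122  0.062 ] gap 0.0155 f [ 0.2 -0.3 -0.2]
lift t 40.45 pos [ 0.5976 -0.0122  0.139 ] gap 0.0152 f [-0.  -0.7 -0.6]
above t 43.57 pos [ 0.6043 -0.2262  0.1031] gap 0.015 f [ 0.3  0.3 -0.8]
end t 47.17 pos [ 0.6039 -0.226   0.059 ] gap 0.0152 f [ 0.5 -0.8  0.6]
```

Insertion met no contact. I'll release, retreat and check.

Run:
```python
from r import *
gripper_open(); rep("open"); e=(.6039,-.2260); line(e,.17,.12); go((.604,-.2275),.17,75); hold(.3); rep("up")
a=get_image("wrist"); b=get_image("scene"); s=get_image("side")
for n,g in(("wrist",a),("scene",b),("side",s)):
    P=cloud(g)
    for c,st,m in blobs(g,"red",25):
        p=P[m&(g["depth"]>0)]
        if len(p) and np.hypot(*(np.median(p,0)[:2]-e))<.05: print(n,c.round(),st[4],np.median(p,0),"top",np.percentile(p[:,2],95))
    for c,st,m in blobs(g,"amber",25):
        p=P[m&(g["depth"]>0)]
        if len(p): print(n,"amber",np.median(p,0))
cv2.imwrite("pics/fin.png",np.hstack([cv2.resize(a["frame"][150:270,180:400],None,fx=1.8,fy=1.8),cv2.resize(s["frame"][120:240,240:460],None,fx=1.8,fy=1.8)]))
```

```text
open t 48.35 pos [ 0.6039 -0.226   0.059 ] gap 0.0878 f [-0.5 -0.7  0.4]
up t 50.5 pos [ 0.604  -0.2275  0.17  ] gap 0.0881 f [0.1 0.2 0.4]
wrist [280. 211.] 495 [ 0.6077 -0.2268  0.073 ] top 0.07503654213185855
wrist amber [ 0.7937 -0.1058  0.009 ]
wrist amber [ 0.5296 -0.1467  0.0184]
wrist amber [ 0.5142 -0.2032  0.0185]
wrist amber [ 0.499  -0.2609  0.0186]
wrist amber [ 0.6455 -0.1914  0.2616]
wrist amber [ 0.6219 -0.2781  0.2623]
wrist amber [ 0.6152 -0.2765  0.2643]
wrist amber [ 0.6381 -0.1893  0.2641]
scene [191. 197.] 63 [ 0.6083 -0.224   0.0638] top 0.07647982244208351
scene amber [ 0.5143 -0.2011  0.0178]
scene amber [ 0.5298 -0.1441  0.0173]
scene amber [0.5706 0.1484 0.0174]
side [308. 154.] 79 [ 0.6005 -0.2203  0.0591] top 0.07414433179532406
side amber [ 0.5072 -0.1962  0.0172]
side amber [ 0.5196 -0.1451  0.0217]
side amber [ 0.8214 -0.0196  0.0067]
side amber [0.564  0.1537 0.0179]
```

View pics/fin.png

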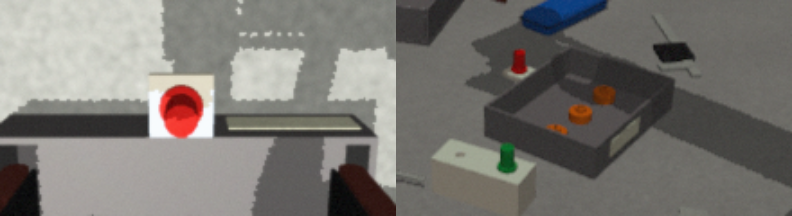

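The red pin is upright with its collar on the lug (top about 74 mm, expected 73). Three ambers are in the job tray and one is in stock. Handing in.

```bash
python3 -c "
from bench import *
print(job_done())"
```

```text
the job is handed in; nothing more can be done
None
```

The job is handed in (no verdict came back): three ambers lie in the job tray, the fourth is in the stock tray, and the red pin is seated in the eyelet, all confirmed by camera at about 50 s.

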